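# Open the mail locker past its sagging bolt and hold the gate ajar

## Robot

A 7-joint arm with a two-finger parallel gripper is mounted at the origin on the work surface. World frame = base frame: x ahead of the robot, y to its left, z up, the work surface at z = 0. Lengths are in m, angles in rad, forces in N, time in s.
With the tool pointing down it reaches from about 0.425 to 0.875 m from the base axis. Payload 4.7 kg.
Tool frame: the origin (TCP) lies between the finger pads, 19 mm behind the fingertips; this is the grasp point; x points along the fingers, z is the direction in which the jaws open and shut, and the axes are right-handed (so a half turn about x gives the same grasp; the last joint's range is limited). The gripper opens to 87 mm and grips with 3 to 60 N. Pads are 19 mm wide; open, the fingers measure 117 mm over their backs; the gripper's body (75 mm by 190 mm) begins 51 mm behind the grasp point.
Start: joints at [-1.324, 0.321, -0.07, 1.45, 0.023, 1.371, -0.057], TCP at [0.15, 0.632, 0.241] pointing down, gripper open.
Joint ranges: [-2.86, 2.86], [-0.3, 2.09], [-1.38, 1.24], [0.06, 2.45], [-1.56, 4.7], [0.09, 2.05], [-2.69, 2.69]. Speed limits (rad/s): [2.57, 2.57, 3.14, 3.14, 3.14, 3.14, 3.14].

## Interface

Orientations are given as a rotation vector (axis times angle).
In Python, from bench import get_state, get_image, calibration, close_job gives the robot as it stands.
- The arm moves only by the tool play_rows, never from a script. Its argument "targets" is a list of rows, each an object with "claw": the closure, from 0 (fully open) to 1 (shut); "linear": the shift along the tool's x, y, z as a fraction of full scale, a list of three; "rotation": the turn, a rotation vector about the tool's x, y, z as a fraction of full scale, a list of three. In form: [{"claw": claw, "linear": [x, y, z], "rotation": [wx, wy, wz]}, ...]. A call has 1 to 10 rows; each row shifts and turns the pose as measured when the row begins, along the tool's axes as they then stand; what a row does not reach is not made up. Full scale, the value 1, is 2.5 cm for a shift and 90 degrees for a turn. A row lasts 1/12 s, in which the tool goes at most 41.7 mm and 7.16 degrees, less where a joint would pass 70% of its speed; a pose out of reach is approached as far as the arm can. A call with a number of a shift or a turn outside -1 to 1 is refused whole. A call with a gripper value outside its range is refused whole. The fingers move at their own pace and stop on an object; "newtons" is the grip in N (left out, the last holds). Time passes only in rows, so rows that do not move let the fingers close. It gives the time, the measured TCP pose, the force and the opening at its end, in the units of the state.
- get_state(): the state, without advancing time (a new reading comes with each control period).
- get_image(name): name is "side" or "top"; returns the picture (384x512x3 uint8, blue, green, red); there is no depth.
- calibration(name): a dict with "fx", "fy", "cx", "cy" (pixels), "rvec" (rotation vector, rad) and "tvec" (3), from world to camera coordinates, as OpenCV has them. Camera axes: x right, y down, z forward; pixel columns grow to the right and rows downward; lengths in m; the calibration is good to about 2 mm. A picture is of the moment at which its call begins. calibration takes no time and is no camera call.
- close_job(): hands the job in, once; it reports no verdict.
The state is a dict: "time": time; "joint_positions": joint angles; "qd": joint speeds; "joint_torque": joint torques, N m; "position": TCP position; "tool_rot": TCP orientation; "ft_force": force on the tool from outside, world axes, zero at the start; "torque": the same for the moment, N m; "grip_width": opening from 0.0 (shut) to 1.0 (fully open).
Only numpy, scipy, OpenCV 4.12 (cv2) and the standard library are available. Lean on these libraries where they do the work, as an engineer would, in place of code of your own. Each camera call takes 0.05 s, during which the arm holds its last target. There are 200 camera calls.

## Task

Open the small mail locker on the desk: take the sagging bolt by its knob, lift it so its drooping tip clears the bent lip of the keeper, and draw it back towards the hinge without forcing it against the keeper. Then, still by the knob, swing the self-closing gate out ajar to about 25 degrees (15 to 35 will do) and finish holding it steadily there with the knob still firmly gripped between the fingers, leaving the hole punch, jar and tape dispenser alone.

Things in the scene. Friction and masses are not known exactly. Their poses are not given: they have to be found in the camera images.
- locker: Grey steel desktop mail locker, fixed to the desk, 200 deep (x) by 380 wide (y) by 130 mm high, closed roof at 128 mm. Origin: centre of its underside; its front, with the barred gate, faces its own -x. A post at the front right (-y) corner carries the keeper; the gate's hinge is at the front left (+y) corner. It stands in a different place and yaw each time.
- gate: Barred grey gate in the locker's front, 280 wide, 18 thick, top edge 130 mm above the desk. Origin on the hinge axis at desk level; when shut its axes are the locker's: +x into the locker, +y along the gate from the latch edge to the hinge (so the gate extends to -y), z up. It carries the bolt on its top edge, and the bolt turns with it.
- bolt: Plain steel barrel bolt, about 0.16 kg, lying along the gate's top edge. Origin on the rod axis under the knob, 145 mm above the desk and 140 mm from the hinge axis when home and sagging; axes as the gate's, +y the way it is drawn. Rod 12 mm thick. Knob: upright round stem 16 mm in diameter up to 45 mm above the rod axis, with a cap 22 mm across and 7 mm thick on top.
- bolt_tip (a point): Middle of the underside of the bolt's turned-down tip, a block 12 (x) by 14 (y) by 20 mm (z) at the rod's end; this point is 175 mm to -y of the bolt's origin and 14 mm below the rod axis. Between tip and knob the rod runs through two guide loops on the gate, 24 mm across x, 42 mm above the gate's top, 45 and 95 mm to -y of the knob when the bolt is home.
- knob (a point): Point on the knob stem's axis, 28 mm above the rod axis (173 mm above the desk when sagging): a good place for the TCP, tool straight down, fingers closing across the gate (along this frame's x). Axes as the bolt's. Nothing but the guide loops rises more than 2 mm above the gate's top within 60 mm of it.
- gate_hinge (a point): Point on the gate's vertical hinge axis at the height of the gate's top (130 mm); axes as the gate's.
- keeper: Bent steel keeper on top of the post (post top 130 mm above the desk), open at the top: two upright cheeks 38 mm high, 18 mm apart in x, which keep the bolt's tip from swinging out, and on the gate side a bent lip. Origin: middle of its base, 317.5 mm from the hinge axis.
- keeper_lip (a point): Top edge of the keeper's bent lip, 8 mm above the post's top, 20 mm across x. The sagging tip hangs to 1 mm above the post's top behind it, so the bolt catches on the lip unless lifted at least 8 mm.
- bolt_draw (a joint): How far the bolt has been drawn back along the gate towards the hinge, m: 0 to 0.003 at the start, catches on the lip at about 0.004 unless lifted, tip fully out of the keeper from 0.030, stop at 0.042. Friction about 1.5 N; it stays where it is left.
- bolt_lift (a joint): How far the bolt is lifted in its slack guide loops, m: 0 sagging, stop at 0.016. It drops back by its own weight when let go.
- gate_swing (a joint): Gate angle, rad: 0 shut, grows as the gate swings out of the locker's front (the latch edge moves to the locker's -x; seen from above the gate turns clockwise), stop at 1.2. A spring shuts it, with 0.36 N m at 0 rising to about 0.6 N m at 0.44 rad; let go, it falls shut.
- punch: Bystander: two-hole punch, red top and black base, 100 by 85 by 50 mm, standing on the locker's roof behind the gate. Origin: centre of its underside.
- jar: Bystander: clear screw-top jar, 60 mm in diameter, 110 mm high, on the desk to the left of the locker. Origin: centre of its underside.
- tape_dispenser: Bystander: black tape dispenser, 130 by 55 by 80 mm, on the desk to the right of the locker. Origin: centre of its underside.

How it is judged:
By the outcome, as a careful person would: the job done as asked, in the order asked, and still so for the second after the job is handed in, while the arm keeps its last pose, push and grip.
It also fails if it takes over 35 s, if anything falls off the work surface, if the arm or the gripper's body presses on something with over 40 N, if the wrist force passes 120 N, or if a joint passes its speed limit or range.

## Working session

There is one attempt and no reset: what is moved stays moved. The work goes in short steps, Python scripts to look and compute and a tool call to move; the robot and the scene stay as the last step left them, time stands still between calls to the robot, and variables do not carry over. Pictures are saved under pics/ and viewed, about 8 in all and at most 12, crops included, and the job is handed in when it is done.

Besides the shell and the picture viewer there is one more tool, called after "Emit:" as name([rows], argument=value, ...), one row to a line, values as JSON. play_rows: Moves the arm, as the interface text tells. Shift numbers are shares of 2.5 cm and turn numbers shares of 90 degrees, none past 1 either way. Its arguments: {"type":"object","properties":{"targets":{"type":"array"},"newtons":{"type":"number"}},"required":["targets"]}

```bash
mkdir -p pics
python3 - <<'E'
from bench import *
import cv2,numpy as np
print(get_state())
for n in("side","top"):
    cv2.imwrite(f"pics/{n}0.png",cv2.resize(get_image(n),None,fx=1.5,fy=1.5)); c=calibration(n);print(n,c)
    R=cv2.Rodrigues(np.array(c['rvec'],float))[0];print(-R.T@np.array(c['tvec']).ravel(),R)
E
```

```text
{'time': 0.0, 'joint_positions': array([-1.32388732,  0.3218086 , -0.07007647,  1.45169207,  0.02258613,
        1.3708002 , -0.056927  ]), 'qd': array([-5.57737007e-04,  1.10795023e-04, -1.79327480e-03,  7.16800430e-04,
        9.76963063e-05, -1.04250855e-03,  2.37969847e-04]), 'joint_torque': array([-1.41976589e-04, -4.91280019e+01, -4.04051598e-01, -3.12529886e+01,
       -6.39930367e-02,  4.35029995e-02,  1.57211844e-04]), 'position': array([0.14988841, 0.6319394 , 0.2401622 ]), 'tool_rot': array([-1.03727144,  1.31186559,  1.03516597]), 'ft_force': array([-0.32328232, -0.06778886, -0.83093983]), 'torque': array([ 0.02222007, -0.00108213, -0.01165587]), 'grip_width': 1.0014101964585143}
side {'fx': 409.6634694771805, 'fy': 409.6634694771805, 'cx': 258.29792312408796, 'cy': 189.89588870091833, 'rvec': array([ 2.35731477, -0.65960418,  0.24404468]), 'tvec': array([-0.52648492,  0.36033487,  0.76369027])}
[ 0.33400346 -0.46441231  0.8142563 ] [[ 8.54789266e-01 -5.18975249e-01 -4.43928818e-05]
 [-3.93969359e-01 -6.48839959e-01 -6.50995278e-01]
 [ 3.37821632e-01  5.56481265e-01 -7.59081778e-01]]
top {'fx': 467.64459549109046, 'fy': 467.64459549109046, 'cx': 255.98190373203727, 'cy': 186.2874112515019, 'rvec': array([ 2.18182451, -2.16145202,  0.12411355]), 'tvec': array([0.02300388, 0.62374739, 1.23834702])}
[0.49009026 0.0397464  1.2966592 ] [[ 0.00887815 -0.99991495  0.00955382]
 [-0.99443633 -0.0098316  -0.10487957]
 [ 0.10496458 -0.00856953 -0.99443904]]
```

View pics/side0.png

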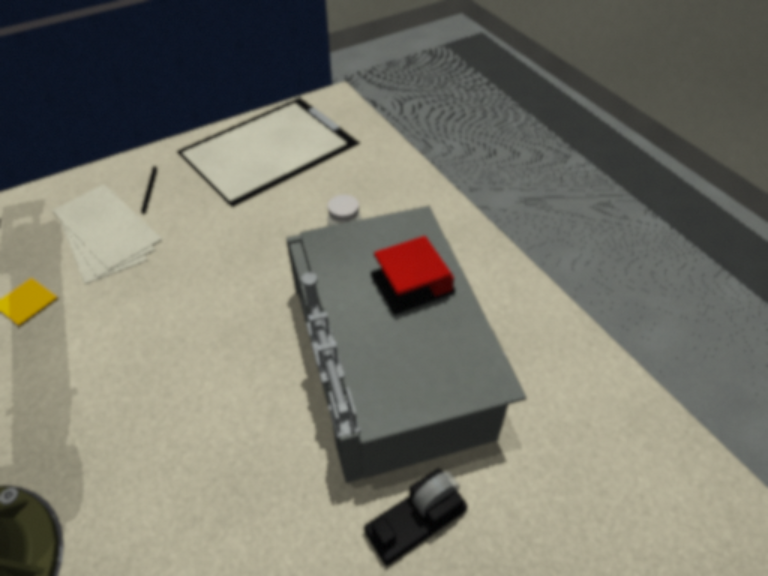

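View pics/top0.png

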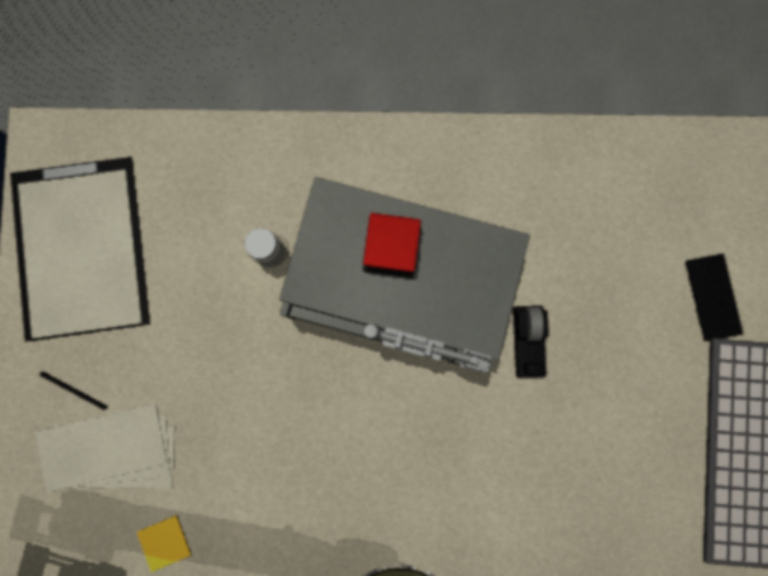

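The top view shows the knob cap near (371,331), the roof corners near (316,178), (528,234) and (283,300), and the keeper near (487,366), all in 1.5x pixels. In the side view the knob cap is near (309,279). The jar is to the left of the locker and the tape dispenser to the right. I'll crop closer.

Run:
```python
import cv2,numpy as np
from bench import *
t=get_image("top")[185:260,180:340]; s=get_image("side")[150:310,180:260]
t=cv2.resize(t,None,fx=5,fy=5,interpolation=cv2.INTER_CUBIC)
s=cv2.resize(s,None,fx=3.75,fy=3.75,interpolation=cv2.INTER_CUBIC)
cv2.imwrite("pics/t1.png",t);cv2.imwrite("pics/s1.png",s)
```

```text
(no output)
```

View pics/t1.png

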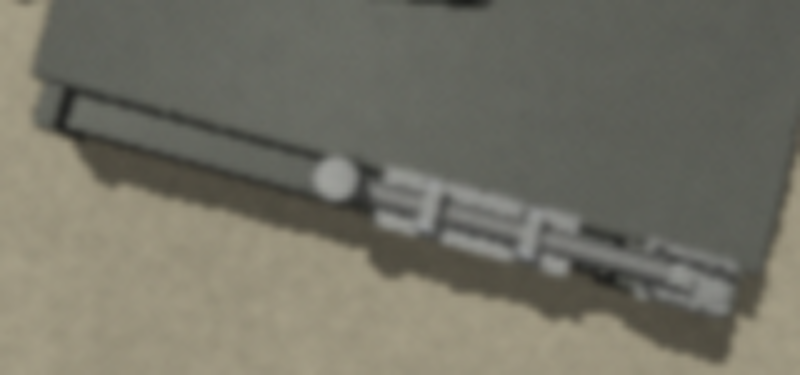

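View pics/s1.png

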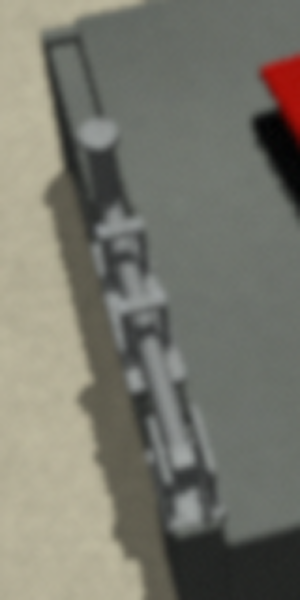

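The top crop shows the cap centre at (336,178), the gate's hinge end at about (68,110) and the keeper end at about (710,293). In the side crop the cap is at (98,133). Next I triangulate.

```bash
cat > h.py <<'E'
import cv2,numpy as np
from bench import *
from scipy.spatial.transform import Rotation as Ro
def cam(n):
    c=calibration(n);K=np.array([[c['fx'],0,c['cx']],[0,c['fy'],c['cy']],[0,0,1]])
    R=cv2.Rodrigues(np.array(c['rvec'],float))[0];return K,R,np.array(c['tvec'],float).reshape(3,1)
def tri(pt,ps):
    P=[K@np.hstack([R,t]) for K,R,t in (cam("top"),cam("side"))]
    X=cv2.triangulatePoints(P[0],P[1],np.array(pt,float).reshape(2,1),np.array(ps,float).reshape(2,1));return (X[:3]/X[3]).ravel()
def atz(n,p,z):
    K,R,t=cam(n);d=R.T@np.linalg.inv(K)@[p[0],p[1],1];o=(-R.T@t).ravel();return o+d*(z-o[2])/d[2]
def proj(n,X):
    K,R,t=cam(n);return cv2.projectPoints(np.array(X,float).reshape(-1,1,3),R,t,K,None)[0].reshape(-1,2)
E
python3 - <<'E'
from h import *
T=lambda x,y:(180+(x+.5)/5-.5,185+(y+.5)/5-.5)
S=lambda x,y:(180+(x+.5)/3.75-.5,150+(y+.5)/3.75-.5)
print("cap",tri(T(336,178),S(98,133)),[atz(n,p,z) for n,p in(("top",T(336,178)),("side",S(98,133))) for z in(.19,.197)])
a=atz("top",T(75,88),.13);b=atz("top",T(380,165),.13);print("back edge",a,b,np.degrees(np.arctan2(*(a-b)[[1,0]])))
a=atz("top",T(70,132),.13);b=atz("top",T(310,193),.13);print("front edge",a,b,np.degrees(np.arctan2(*(a-b)[[1,0]])))
h=atz("top",T(68,110),.13);print("hinge end",h)
for p in ((316,178),(528,234),(283,300)): print("roof",atz("top",(p[0]/1.5,p[1]/1.5),.128))
k=atz("top",T(336,178),.19);
E
```

```text
cap [0.52526235 0.05127749 0.19947913] [array([0.52617076, 0.05117503, 0.19      ]), array([0.52594254, 0.05110274, 0.197     ]), array([0.52741733, 0.05946732, 0.19      ]), array([0.52524852, 0.05359288, 0.197     ])]
back edge [0.57177175 0.18258368 0.13      ] [0.53479135 0.02994774 0.13      ] 76.38089748590282
front edge [0.54978263 0.18457506 0.13      ] [0.52056229 0.06464462 0.13      ] 76.30701120411305
hinge end [0.560745   0.18582219 0.13      ]
roof [0.78565125 0.14674625 0.128     ]
roof [ 0.69306212 -0.21307547  0.128     ]
roof [0.57728383 0.19777879 0.128     ]
```

```bash
cat >> h.py <<'E'
YAW=np.radians(-14.)
def err(target,phi=0.,sgn=None):
    """shift (units of 25mm) in tool axes and turn (fraction of 90deg) to be at target, tool down, z along gate x at swing phi"""
    s=get_state();R=Ro.from_rotvec(s['tool_rot']).as_matrix();a=YAW-phi
    best=None
    for g in(1,-1):
        z=g*np.array([np.cos(a),np.sin(a),0]);x=np.array([0,0,-1.]);D=np.c_[x,np.cross(z,x),z]
        r=Ro.from_matrix(R.T@D).as_rotvec()
        if best is None or np.linalg.norm(r)<np.linalg.norm(best): best=r
    print("t",s['time'],"pos",s['position'].round(4),"F",s['ft_force'].round(2),"w",round(s['grip_width']*87,1),"j",s['joint_positions'].round(2))
    print("R",R.round(3).tolist())
    print("shift mm tool",((R.T@(np.array(target)-s['position']))*1000).round(1),"turn deg",np.degrees(best).round(1))
E
python3 -c "
from h import *
err([.5257,.0518,.26])"
```

```text
t 0.2 pos [0.1499 0.6322 0.2406] F [-1.04  0.45 -0.46] w 86.7 j [-1.32  0.32 -0.07  1.45  0.02  1.37 -0.06]
R [[-0.0, -0.973, 0.231], [-0.001, 0.231, 0.973], [-1.0, -0.0, -0.001]]
shift mm tool [ -18.8 -499.5 -478.1] turn deg [-89.3  -0.1  -0. ]
```

Emit:
play_rows([
  {"claw":0,"linear":[-0.1,-1,-0.95],"rotation":[0,0,0]},
  {"claw":0,"linear":[-0.1,-1,-0.95],"rotation":[0,0,0]},
  {"claw":0,"linear":[-0.1,-1,-0.95],"rotation":[0,0,0]},
  {"claw":0,"linear":[-0.1,-1,-0.95],"rotation":[0,0,0]},
  {"claw":0,"linear":[-0.1,-1,-0.95],"rotation":[0,0,0]},
  {"claw":0,"linear":[-0.1,-1,-0.95],"rotation":[0,0,0]},
  {"claw":0,"linear":[-0.1,-1,-0.95],"rotation":[0,0,0]},
  {"claw":0,"linear":[-0.1,-1,-0.95],"rotation":[0,0,0]},
  {"claw":0,"linear":[-0.1,-1,-0.95],"rotation":[0,0,0]},
  {"claw":0,"linear":[-0.1,-1,-0.95],"rotation":[0,0,0]},
])

```text
time: 1.03
position: [0.3383, 0.3373, 0.2608]
tool_rot: [-1.049, 1.311, 1.052]
ft_force: [1.1, 0.5, -0.4]
grip_width: 0.999
```

```bash
python3 -c "
from h import *
err([.5257,.0518,.26])"
```

```text
t 1.0333 pos [0.3383 0.3373 0.2608] F [ 1.1   0.53 -0.4 ] w 86.9 j [-0.99 -0.05  0.15  1.83  0.    1.37  0.51]
R [[-0.008, -0.977, 0.213], [-0.003, 0.213, 0.977], [-1.0, 0.007, -0.005]]
shift mm tool [   0.3 -244.  -239. ] turn deg [-88.3   0.1  -0.5]
```

Emit:
play_rows([
  {"claw":0,"linear":[0,-1,-0.95],"rotation":[0,0,0]},
  {"claw":0,"linear":[0,-1,-0.95],"rotation":[0,0,0]},
  {"claw":0,"linear":[0,-1,-0.95],"rotation":[0,0,0]},
  {"claw":0,"linear":[0,-1,-0.95],"rotation":[0,0,0]},
  {"claw":0,"linear":[0,-1,-0.95],"rotation":[0,0,0]},
  {"claw":0,"linear":[0,-1,-0.95],"rotation":[0,0,0]},
  {"claw":0,"linear":[0,-1,-0.95],"rotation":[0,0,0]},
  {"claw":0,"linear":[0,-1,-0.95],"rotation":[0,0,0]},
  {"claw":0,"linear":[0,-0.9,-0.9],"rotation":[0,0,0]},
  {"claw":0,"linear":[0,-0.7,-0.7],"rotation":[0,0,0]},
])

```text
time: 1.87
position: [0.5305, 0.043, 0.2617]
tool_rot: [-1.045, 1.306, 1.05]
ft_force: [-0.3, -0.5, 0.7]
grip_width: 0.999
```

Emit:
play_rows([
  {"claw":0,"linear":[0,0,0],"rotation":[0.08,0,0]},
  {"claw":0,"linear":[0,0,0],"rotation":[0.08,0,0]},
  {"claw":0,"linear":[0,0,0],"rotation":[0.08,0,0]},
  {"claw":0,"linear":[0,0,0],"rotation":[0.08,0,0]},
  {"claw":0,"linear":[0,0,0],"rotation":[0.08,0,0]},
  {"claw":0,"linear":[0,0,0],"rotation":[0.08,0,0]},
  {"claw":0,"linear":[0,0,0],"rotation":[0.08,0,0]},
  {"claw":0,"linear":[0,0,0],"rotation":[0.08,0,0]},
  {"claw":0,"linear":[0,0,0],"rotation":[0.08,0,0]},
  {"claw":0,"linear":[0,0,0],"rotation":[0.08,0,0]},
])

```text
time: 2.7
position: [0.5322, 0.0314, 0.2603]
tool_rot: [-0.081, 1.574, 0.076]
ft_force: [-0.7, 0.4, -0.2]
grip_width: 1.002
```

```bash
python3 -c "
from h import *
err([.5257,.0518,.26])"
```

```text
t 2.7 pos [0.5322 0.0314 0.2603] F [-0.72  0.43 -0.2 ] w 87.2 j [-0.68  0.06  0.6   1.73 -0.03  1.37  0.02]
R [[-0.004, -0.099, 0.995], [-0.003, 0.995, 0.099], [-1.0, -0.003, -0.004]]
shift mm tool [ 0.3 20.9 -4.4] turn deg [19.7 -0.2  0.2]
```

Next I finish the turn and centre above the knob.

Emit:
play_rows([
  {"claw":0,"linear":[0,0.4,-0.1],"rotation":[0.075,0,0]},
  {"claw":0,"linear":[0,0.35,-0.1],"rotation":[0.075,0,0]},
  {"claw":0,"linear":[0,0,-0.2],"rotation":[0.07,0,0]},
  {"claw":0,"linear":[0,0,0],"rotation":[0,0,0]},
])

```text
time: 3.03
position: [0.5207, 0.0506, 0.2597]
tool_rot: [0.206, 1.565, -0.213]
ft_force: [0.3, -0.2, 0.0]
grip_width: 1.003
```

```bash
python3 -c "
from h import *
err([.5257,.0518,.26])
cv2.imwrite('pics/s2.png',cv2.resize(get_image('side')[100:300,130:330],None,fx=3,fy=3,interpolation=cv2.INTER_CUBIC))"
```

```text
t 3.0333 pos [0.5207 0.0506 0.2597] F [ 0.27 -0.19  0.04] w 87.3 j [-0.72  0.04  0.59  1.75 -0.02  1.37 -0.39]
R [[-0.005, 0.264, 0.965], [-0.004, 0.965, -0.264], [-1.0, -0.005, -0.004]]
shift mm tool [-0.3  2.5  4.5] turn deg [-1.3 -0.2  0.3]
```

View pics/s2.png

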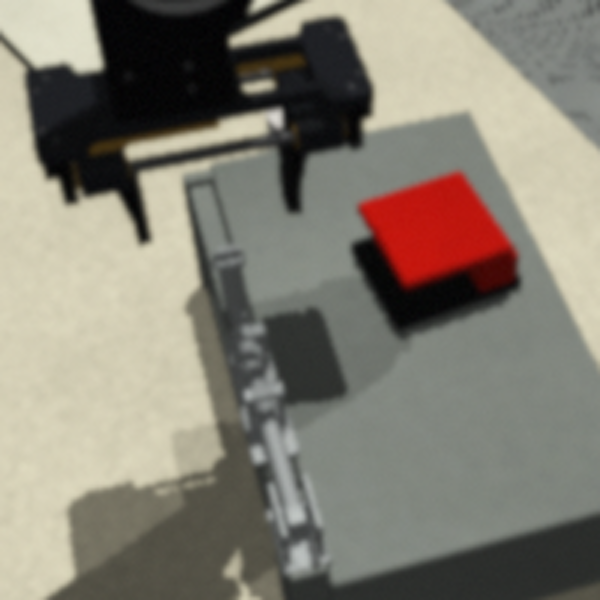

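In the side crop the fingers straddle the gate line above the knob and the punch is well clear. Now I descend.

Emit:
play_rows([
  {"claw":0,"linear":[0.6,0.1,0.1],"rotation":[-0.01,0,0]},
  {"claw":0,"linear":[0.8,0,0.08],"rotation":[0,0,0]},
  {"claw":0,"linear":[0.8,0,0],"rotation":[0,0,0]},
  {"claw":0,"linear":[0.8,0,0],"rotation":[0,0,0]},
  {"claw":0,"linear":[0.4,0,0],"rotation":[0,0,0]},
  {"claw":0,"linear":[0,0,0],"rotation":[0,0,0]},
])

```text
time: 3.58
position: [0.5286, 0.051, 0.1733]
tool_rot: [0.176, 1.562, -0.178]
ft_force: [-0.2, -1.0, 0.7]
grip_width: 1.0
```

```bash
python3 -c "
from h import *
err([.5257,.0518,.173])
cv2.imwrite('pics/s3.png',cv2.resize(get_image('side')[130:280,150:300],None,fx=4,fy=4,interpolation=cv2.INTER_CUBIC))"
```

```text
t 3.5833 pos [0.5286 0.051  0.1733] F [-0.18 -1.    0.74] w 87.0 j [-0.7   0.12  0.59  1.86 -0.07  1.19 -0.31]
R [[0.001, 0.224, 0.975], [-0.002, 0.975, -0.224], [-1.0, -0.002, 0.002]]
shift mm tool [ 0.3  0.1 -3. ] turn deg [1.1 0.1 0.1]
```

View pics/s3.png

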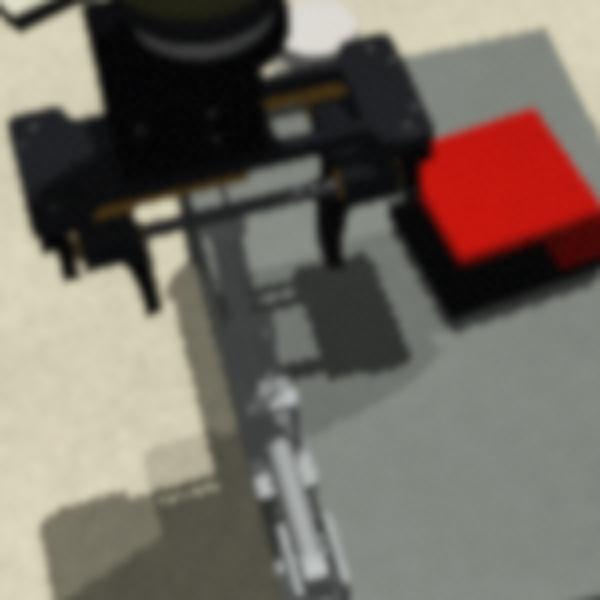

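The fingers straddle the stem, which sits in their shadow near (228,240). The knob measurement puts it 3 mm off centre, so I correct that and close.

Emit:
play_rows([
  {"claw":0.3,"linear":[0,0,-0.11],"rotation":[0.01,0,0]},
  {"claw":0.6,"linear":[0,0,0],"rotation":[0,0,0]},
  {"claw":0.7,"linear":[0,0,0],"rotation":[0,0,0]},
  {"claw":0.7,"linear":[0,0,0],"rotation":[0,0,0]},
  {"claw":0.7,"linear":[0,0,0],"rotation":[0,0,0]},
  {"claw":0.7,"linear":[0,0,0],"rotation":[0,0,0]},
], newtons=10)

```text
time: 4.13
position: [0.5292, 0.0519, 0.1794]
tool_rot: [0.19, 1.553, -0.187]
ft_force: [-0.0, -0.4, 1.0]
grip_width: 0.635
```

Emit:
play_rows([
  {"claw":0.75,"linear":[0,0,0],"rotation":[0,0,0]},
  {"claw":0.8,"linear":[0,0,0],"rotation":[0,0,0]},
  {"claw":1,"linear":[0,0,0],"rotation":[0,0,0]},
  {"claw":1,"linear":[0,0,0],"rotation":[0,0,0]},
  {"claw":1,"linear":[0,0,0],"rotation":[0,0,0]},
])

```text
time: 4.55
position: [0.5263, 0.0528, 0.1797]
tool_rot: [0.19, 1.56, -0.186]
ft_force: [-13.0, 1.3, 9.3]
grip_width: 0.248
```

```bash
python3 -c "
from h import *
err([.5257,.0518,.173])"
```

```text
t 4.55 pos [0.5263 0.0528 0.1797] F [-13.04   1.26   9.28] w 21.6 j [-0.7   0.11  0.59  1.85 -0.07  1.2  -0.33]
R [[0.003, 0.238, 0.971], [0.003, 0.971, -0.238], [-1.0, 0.003, 0.002]]
shift mm tool [ 6.7 -1.2 -0.4] turn deg [ 0.3  0.1 -0.2]
```

The arm drifted up 6 mm while closing, and a width of 21.6 mm matches the cap rather than the stem. I'll open a little, go down and regrip.

Emit:
play_rows([
  {"claw":0.6,"linear":[0,0,0],"rotation":[0,0,0]},
  {"claw":0.6,"linear":[0,0,0],"rotation":[0,0,0]},
  {"claw":0.6,"linear":[0.3,0,0],"rotation":[0,0,0]},
  {"claw":0.6,"linear":[0.2,0,0],"rotation":[0,0,0]},
])

```text
time: 4.88
position: [0.5264, 0.0534, 0.1671]
tool_rot: [0.191, 1.56, -0.185]
ft_force: [-0.5, -0.3, 0.1]
grip_width: 0.389
```

```bash
python3 -c "
from h import *
err([.5257,.0518,.169])"
```

```text
t 4.8833 pos [0.5264 0.0534 0.1671] F [-0.53 -0.25  0.11] w 33.8 j [-0.7   0.12  0.59  1.87 -0.07  1.17 -0.32]
R [[0.003, 0.237, 0.972], [0.004, 0.972, -0.237], [-1.0, 0.004, 0.003]]
shift mm tool [-1.9 -1.7 -0.3] turn deg [ 0.3  0.1 -0.2]
```

Emit:
play_rows([
  {"claw":1,"linear":[0,0,0],"rotation":[0,0,0]},
  {"claw":1,"linear":[0,0,0],"rotation":[0,0,0]},
  {"claw":1,"linear":[0,0,0],"rotation":[0,0,0]},
  {"claw":1,"linear":[0,0,0],"rotation":[0,0,0]},
])

```text
time: 5.22
position: [0.5248, 0.0531, 0.1648]
tool_rot: [0.19, 1.564, -0.186]
ft_force: [-2.1, 0.6, 3.0]
grip_width: 0.238
```

```bash
python3 -c "
from h import *
err([.5257,.0518,.169])"
```

```text
t 5.2167 pos [0.5248 0.0531 0.1648] F [-2.07  0.61  2.99] w 20.7 j [-0.7   0.12  0.59  1.87 -0.08  1.17 -0.32]
R [[-0.001, 0.237, 0.971], [0.002, 0.971, -0.237], [-1.0, 0.002, -0.002]]
shift mm tool [-4.2 -1.   1.2] turn deg [ 0.3 -0.1 -0.1]
```

Emit:
play_rows([
  {"claw":1,"linear":[0,0,0],"rotation":[0,0,0]},
  {"claw":1,"linear":[0,0,0],"rotation":[0,0,0]},
  {"claw":1,"linear":[0,0,0],"rotation":[0,0,0]},
])

```text
time: 5.47
position: [0.5247, 0.0531, 0.1649]
tool_rot: [0.19, 1.564, -0.186]
ft_force: [-0.1, 0.3, 0.3]
grip_width: 0.237
```

```bash
python3 -c "
from h import *
err([.5257,.0518,.169])"
```

```text
t 5.4667 pos [0.5247 0.0531 0.1649] F [-0.11  0.33  0.29] w 20.6 j [-0.7   0.12  0.59  1.87 -0.08  1.17 -0.32]
R [[-0.001, 0.237, 0.971], [0.002, 0.971, -0.237], [-1.0, 0.002, -0.002]]
shift mm tool [-4.1 -1.   1.3] turn deg [ 0.3 -0.1 -0.1]
```

```bash
python3 -c "
from h import *
cv2.imwrite('pics/s4.png',cv2.resize(get_image('side')[155:235,165:265],None,fx=7,fy=7,interpolation=cv2.INTER_CUBIC))
print(proj('side',[[.5257,.0518,z] for z in(.165,.19,.197)]))"
```

```text
[[207.86343279 195.81204355]
 [206.70400479 187.87514317]
 [206.36975492 185.58702529]]
```

View pics/s4.png

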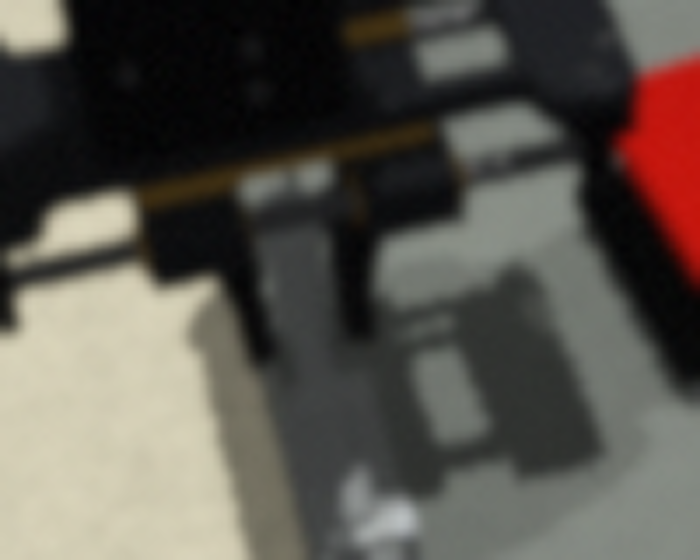

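The fingers straddle the stem at the gate line, with the stem between the two pads near (290,230). The width reading of 20.6 mm against a 16 mm stem is uncertain. I'll firm up the grip and lift 12 mm.

Emit:
play_rows([
  {"claw":1,"linear":[0,0,0],"rotation":[0,0,0]},
  {"claw":1,"linear":[0,0,0],"rotation":[0,0,0]},
  {"claw":1,"linear":[-0.16,0,0],"rotation":[0,0,0]},
  {"claw":1,"linear":[-0.16,0,0],"rotation":[0,0,0]},
  {"claw":1,"linear":[-0.16,0,0],"rotation":[0,0,0]},
], newtons=35)

```text
time: 5.93
position: [0.5246, 0.0531, 0.1764]
tool_rot: [0.189, 1.565, -0.187]
ft_force: [0.3, 0.3, -2.3]
grip_width: 0.23
```

```bash
python3 -c "
from h import *
err([.5257,.0518,.177])
cv2.imwrite('pics/s5.png',cv2.resize(get_image('side')[155:305,170:270],None,fx=4,fy=4,interpolation=cv2.INTER_CUBIC))"
```

```text
t 5.9333 pos [0.5246 0.0531 0.1764] F [ 0.34  0.29 -2.33] w 20.0 j [-0.7   0.11  0.59  1.86 -0.07  1.2  -0.33]
R [[-0.002, 0.237, 0.971], [0.002, 0.971, -0.237], [-1.0, 0.001, -0.002]]
shift mm tool [-0.6 -1.   1.4] turn deg [ 0.3 -0.1 -0.1]
```

View pics/s5.png

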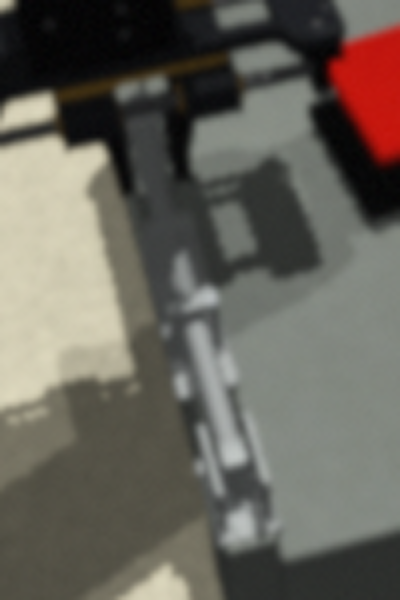

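Fz dropped by about 2.6 N and the rod looks raised in its loops, so the bolt is lifted about 11.5 mm. I'll draw it along tool +y, starting with a short stretch.

Emit:
play_rows([
  {"claw":1,"linear":[-0.06,0,0],"rotation":[0,0,0]},
  {"claw":1,"linear":[0,0.2,0],"rotation":[0,0,0]},
  {"claw":1,"linear":[0,0.2,0],"rotation":[0,0,0]},
])

```text
time: 6.23
position: [0.5267, 0.0611, 0.1792]
tool_rot: [0.19, 1.565, -0.19]
ft_force: [-1.0, -1.5, -1.6]
grip_width: 0.224
```

```bash
python3 -c "
from h import *
err([.5257,.0518,.177])"
```

```text
t 6.2333 pos [0.5267 0.0611 0.1792] F [-0.95 -1.46 -1.63] w 19.5 j [-0.71  0.11  0.59  1.85 -0.07  1.2  -0.34]
R [[-0.002, 0.24, 0.971], [0.001, 0.971, -0.24], [-1.0, -0.0, -0.002]]
shift mm tool [ 2.2 -9.3  1.3] turn deg [ 0.1 -0.1  0. ]
```

The drag is 1.7 N, which is plain friction with no catch on the lip. I'll keep drawing.

Emit:
play_rows([
  {"claw":1,"linear":[0.02,0.25,0],"rotation":[0,0,0]},
  {"claw":1,"linear":[0.02,0.25,0],"rotation":[0,0,0]},
  {"claw":1,"linear":[0,0.25,0],"rotation":[0,0,0]},
  {"claw":1,"linear":[0,0.2,0],"rotation":[0,0,0]},
  {"claw":1,"linear":[0,0,0],"rotation":[0,0,0]},
])

```text
time: 6.65
position: [0.5335, 0.0871, 0.1776]
tool_rot: [0.188, 1.564, -0.19]
ft_force: [-0.1, -0.8, -1.7]
grip_width: 0.235
```

```bash
python3 -c "
from h import *
err([.5246,.0531,.177])"
```

```text
t 6.65 pos [0.5335 0.0871 0.1776] F [-0.09 -0.8  -1.7 ] w 20.4 j [-0.73  0.14  0.57  1.83 -0.08  1.2  -0.38]
R [[-0.002, 0.239, 0.971], [-0.001, 0.971, -0.239], [-1.0, -0.002, -0.002]]
shift mm tool [  0.7 -35.2  -0.5] turn deg [ 0.2 -0.1  0.1]
```

```bash
python3 -c "
from h import *
cv2.imwrite('pics/s6.png',cv2.resize(get_image('side')[155:305,170:270],None,fx=4,fy=4,interpolation=cv2.INTER_CUBIC))"
```

```text
(no output)
```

View pics/s6.png

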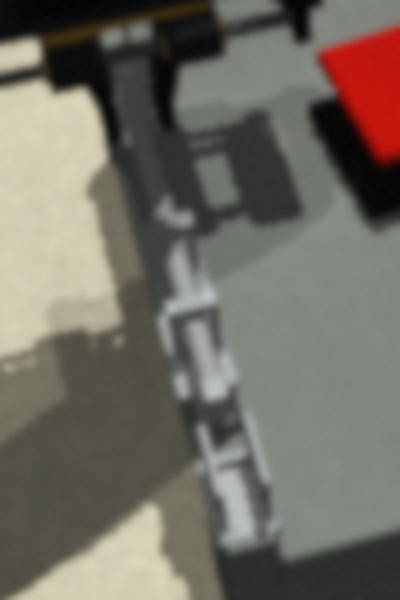

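The tip, at (215,385), is well clear of the keeper lip at (225,457). I'll start the swing.

Emit:
play_rows([
  {"claw":1,"linear":[0,0,-0.2],"rotation":[0.031,0,0]},
  {"claw":1,"linear":[0,0,-0.2],"rotation":[0.031,0,0]},
  {"claw":1,"linear":[0,0,-0.2],"rotation":[0.031,0,0]},
], newtons=45)

```text
time: 6.95
position: [0.5223, 0.0909, 0.1784]
tool_rot: [0.305, 1.543, -0.308]
ft_force: [1.1, -1.7, -1.8]
grip_width: 0.222
```

```bash
cat >> h.py <<'E'
def sw(H=(.5577,.1876),u0=None):
    s=get_state();v=s['position'][:2]-H;R=Ro.from_rotvec(s['tool_rot']).as_matrix()
    a=np.degrees(np.arctan2(-v[0],-v[1]))
    F=R.T@s['ft_force']
    print("t",s['time'],"r",np.linalg.norm(v).round(4),"swing",(a-13.83).round(2),"tool swing",(-np.degrees(np.arctan2(R[1,2],R[0,2]))-13.83).round(2),"z",s['position'][2].round(4),"Ftool",F.round(2),"w",round(s['grip_width']*87,1),"M",s['torque'].round(2),"tilt",R[:2,0].round(3),"j",s['joint_positions'].round(2))
E
python3 -c "
from h import *
sw()"
```

```text
t 6.95 r 0.103 swing 6.26 tool swing 8.57 z 0.1784 Ftool [ 1.81 -1.16  1.7 ] w 19.3 M [-0.33  0.    0.35] tilt [ 0.005 -0.003] j [-0.76  0.11  0.57  1.85 -0.06  1.19 -0.56]
```

Emit:
play_rows([
  {"claw":1,"linear":[0,0,-0.25],"rotation":[0.028,0,0]},
  {"claw":1,"linear":[0,0,-0.25],"rotation":[0.028,0,0]},
  {"claw":1,"linear":[0,0,-0.25],"rotation":[0.028,0,0]},
  {"claw":1,"linear":[0,0,-0.25],"rotation":[0.028,0,0]},
])

```text
time: 7.28
position: [0.5041, 0.1002, 0.18]
tool_rot: [0.451, 1.506, -0.45]
ft_force: [3.4, -2.1, -2.5]
grip_width: 0.224
```

```bash
python3 -c "
from h import *
sw()"
```

```text
t 7.2833 r 0.1025 swing 17.71 tool swing 19.22 z 0.18 Ftool [2.54 0.05 3.92] w 19.5 M [-0.46 -0.43  0.2 ] tilt [ 0.017 -0.004] j [-0.8   0.06  0.57  1.9  -0.02  1.18 -0.8 ]
```

Emit:
play_rows([
  {"claw":1,"linear":[0.05,0,-0.25],"rotation":[0.025,0,0]},
  {"claw":1,"linear":[0.05,0,-0.23],"rotation":[0.025,0,0]},
  {"claw":1,"linear":[0,0,-0.1],"rotation":[0.005,0,0]},
  {"claw":1,"linear":[0,0,0],"rotation":[0,0,0]},
  {"claw":1,"linear":[0,0,0],"rotation":[0,0,0]},
])

```text
time: 7.7
position: [0.4964, 0.1059, 0.1797]
tool_rot: [0.525, 1.478, -0.518]
ft_force: [2.7, -1.9, -2.2]
grip_width: 0.218
```

```bash
python3 -c "
from h import *
sw()
cv2.imwrite('pics/t7.png',cv2.resize(get_image('top')[170:280,170:350],None,fx=4.4,fy=4.4,interpolation=cv2.INTER_CUBIC))"
```

```text
t 7.7 r 0.1021 swing 23.06 tool swing 24.52 z 0.1797 Ftool [2.33 0.14 3.21] w 19.0 M [-0.35 -0.17  0.26] tilt [ 0.029 -0.005] j [-0.81  0.03  0.56  1.92 -0.    1.17 -0.93]
```

View pics/t7.png

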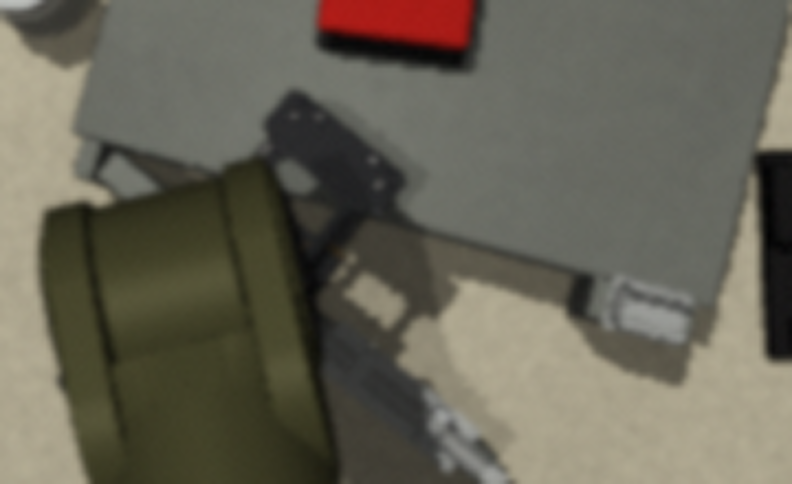

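The top view shows the gate swung out, its line running from (125,175) to (465,455). That is about 25° from shut. I'll hold and check steadiness.

Emit:
play_rows([
  {"claw":1,"linear":[0,0,0],"rotation":[0,0,0]},
  {"claw":1,"linear":[0,0,0],"rotation":[0,0,0]},
  {"claw":1,"linear":[0,0,0],"rotation":[0,0,0]},
  {"claw":1,"linear":[0,0,0],"rotation":[0,0,0]},
  {"claw":1,"linear":[0,0,0],"rotation":[0,0,0]},
  {"claw":1,"linear":[0,0,0],"rotation":[0,0,0]},
])

```text
time: 8.25
position: [0.497, 0.1054, 0.1797]
tool_rot: [0.524, 1.478, -0.517]
ft_force: [2.4, -1.8, -1.0]
grip_width: 0.226
```

```bash
python3 -c "
from h import *
sw()
for i in range(5): get_image('top')
sw();print(get_state()['qd'].round(3))"
```

```text
t 8.25 r 0.1022 swing 22.62 tool swing 24.44 z 0.1797 Ftool [1.11 0.06 2.93] w 19.6 M [-0.38  0.03  0.22] tilt [ 0.028 -0.006] j [-0.81  0.03  0.56  1.92 -0.    1.17 -0.92]
t 8.5 r 0.1022 swing 22.63 tool swing 24.44 z 0.1797 Ftool [ 1.63 -1.27  3.28] w 19.3 M [-0.39 -0.08  0.28] tilt [ 0.028 -0.005] j [-0.81  0.03  0.56  1.92 -0.    1.17 -0.92]
[ 0.001 -0.001 -0.002  0.    -0.001 -0.001  0.   ]
```

The hold is steady, with the gate at about 23–24°. I'm handing in.

```bash
python3 -c "
from bench import *
print(close_job())"
```

```text
the job is handed in; nothing more can be done
None
```

The locker is open: the gate is swung out to about 23–25° and held there by the knob, and I have handed the job in at 8.5 s.

- **Bolt:** I lifted it about 12–15 mm and drew it back about 35 mm. The drag was about 1.7 N when I checked 8 mm in, with no catch on the lip. A picture showed the tip clear of the keeper before I swung the gate.
- **Gate:** The arm position puts the swing at 22.6°, the tool angle says 24.4°, and the top view reads about 25°.
- **Hold:** During the last 0.25 s the pose did not change. The joints were at rest, and the arm was holding about 3 N against the spring with the grip set to 45 N.
- **Bystanders:** I saw no contact with the punch, jar or tape dispenser. In the last picture the punch looks where it was; the jar and dispenser are only partly in view.

Two things did not go cleanly:

- **First grip:** It closed about 6 mm too high, probably on the cap, with about 13 N of sideways force. I opened, lowered and gripped again.
- **Grip width:** It read 19–21 mm on the 16 mm stem, and I never explained the difference. The lift, draw and swing all behaved like a firm grip on the knob.

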